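Set out a sample-preparation kit in the organiser tray

ROBOT

A 6-joint arm with a two-finger parallel gripper is mounted at the origin on a cart in front of the work surface, level with it; the furniture and walls round the work are solid. World frame = base frame: x ahead of the robot, y to its left, z up, the work surface at z = 0. Lengths are in m, angles in rad, forces in N, time in s.
With the tool pointing down it reaches from about 0.35 to 0.775 m from the base axis. Payload 5.5 kg.
Tool frame: the origin (TCP) lies between the finger pads; the fingertips stand 17 mm ahead of it and the grasp point (between the pads) lies 2 mm behind it; z points along the fingers, y is the line along which they close (so a half turn about z gives the same grasp; the last joint's range is limited). The gripper opens to 85 mm and grips with 20 to 120 N. Pads are 22 mm wide; open, the fingers measure 114 mm over their backs; the gripper's body (76 mm by 85 mm) begins 54 mm behind the grasp point. The pads swing forward as they close: fully open they stand 13 mm farther back than shut.
Start: joints at [-1.449, 0.313, 0.046, 1.304, 0, 1.431], TCP at [0.149, -0.555, 0.248] pointing down, gripper open.
Joint ranges: [-2.76, 2.76], [-0.86, 1.69], [-1.03, 1.26], [-2.2, 2.34], [-1.47, 1.5], [-3.14, 3.14]. Speed limits (rad/s): [2.57, 2.57, 3.14, 3.14, 3.14, 3.14].

INTERFACE

Orientations are given as a 3x3 rotation matrix whose columns are the frame's x, y, z axes.
In Python, from rig import bot, grab_frame gives the robot as it stands.
- The arm moves only by the shell command python3 -m creep 'ROWS' [FORCE]. ROWS is JSON, a list of rows, each a list of 7 numbers: the turn, a rotation vector about the tool's x, y, z in rad, then the shift along the tool's x, y, z in mm, then the closure in counts, from 0 (fully open) to 255 (shut). In form: [[ax, ay, az, dx, dy, dz, fingers], ...]. A call has 1 to 20 rows; each row is the pose to reach, as a shift and turn from the pose commanded when the call began, along the tool's axes at that moment; what a row does not reach only later rows make up. A row lasts 1/10 s, in which the tool goes at most 50 mm and 8.59 degrees, less where a joint would pass 70% of its speed; a pose out of reach is approached as far as the arm can. A call with a gripper value outside its range is refused whole. The fingers move at their own pace and stop on an object; FORCE is the grip in N (left out, the last holds). Time passes only in rows, so rows that repeat a pose let the fingers close. It gives the time, the measured TCP pose, the force, the opening and the grip force at its end, in the units of the state.
- bot.get_obs(): the state, without advancing time (a new reading comes with each control period).
- grab_frame(name): name is "scene" or "top" or "wrist"; returns a dict with "img" (480x640x3 uint8, red, green, blue), "fx", "fy", "cx", "cy" (pixels), "k1" (the pictures are not rectified: a ray, as slopes to the right and down, at radius r is drawn at 1 + k1 r^2 times it, then the intrinsics apply), "extrinsics" (4x4, takes a point from camera to world coordinates). Camera axes: x right, y down, z forward; pixel columns grow to the right and rows downward; lengths in m; the calibration is good to about 2 mm. A picture is of the moment at which its call begins. There is no depth.
- bot.close_job(): hands the job in; it is judged then, once.
The state is a dict: "time_s": time; "joint_positions": joint angles; "qd": joint speeds; "joint_efforts": joint torques, N m; "tcp_pos": TCP position; "tool_rot": TCP orientation; "contact_force": force on the tool from outside, world axes, zero at the start; "ft_torque": the same for the moment, N m; "width": opening from 0.0 (shut) to 1.0 (fully open); "grasp_force": force on a finger pad.
Only numpy, scipy, OpenCV 4.12 (cv2) and the standard library are available. Lean on these libraries where they do the work, as an engineer would, in place of code of your own. Each camera call takes 0.05 s, during which the arm holds its last target. There are 200 camera calls.

TASK

Set out the sample-preparation kit in the white six-compartment tray, where the dish and a sample link plate already lie at the two ends of the far row: stand the amber dropper bottle between the dish and the sample, the white-capped pot in front of the dish (in the compartment next to it on the robot's side) and the blue-capped vial in front of the sample, each upright in the middle of its compartment. Of the three loose plates, lay the one that has the sample's shape on top of the sample, outlines matching. Keep the bottle, pot and vial upright throughout, leave the other two plates where they lie, and let go of everything.

Things in the scene. Friction and masses are not known exactly. Their poses are not given: they have to be found in the camera images.
- tray: White tray 172 x 256 mm, fixed. Origin: centre of underside, on the table; x to the far row (away from the robot, within 20 degrees), y left. 2 rows of 3 square compartments, pitch 84, clear 80 mm: centres x = +42 (far row), -42 mm (near), y = -84, 0, 84 mm. Floor 4 mm, ribs 8 mm above the table. Dish and sample lie in the far row's ends, either way round; the rest is empty.
- dish: Round shallow dish with pale contents, 69 mm across, 16 mm high, fixed in the middle of one end compartment of the tray's far row. Origin: centre of its underside, on the tray floor; axes parallel to the tray's. The compartment in front of it is 84 mm away along its -x.
- sample_plate: The sample: H-shaped dark steel link plate, 12 mm thick, fixed in the middle of the other end compartment of the far row. Origin: centre of underside, on the tray floor; axes as the tray's. Waist 20 mm wide (y), 40 mm long (x), between two end bars of 12 (x) by 46 mm (y); 64 mm long in all. The compartment in front of it is 84 mm away along its -x.
- h_plate: Loose H-shaped plate, equal to the sample (64 x 46 x 12 mm, waist 20 mm wide along y and 40 mm long along x), about 80 g, lying flat on the table. Origin: centre of its underside; x along the waist, z up. A half turn leaves its shape the same; best held across the waist.
- t_plate: Loose T-shaped plate of the same metal, 58 x 50 x 12 mm, flat on the table. Origin: on the underside, in its stem (20 mm wide); x along the stem towards the cross bar, z up.
- l_plate: Loose L-shaped plate of the same metal, 60 x 50 x 12 mm, flat on the table. Origin: on the underside, at the centre of its 60 x 50 mm outline; x along the long leg, z up.
- dropper: Amber glass dropper bottle with black rubber bulb, 90 mm high, standing on the table, about 50 g. Origin: centre of its underside, z up. The body is 31 mm in diameter up to about 45 mm height, then narrows to a 20 mm collar (52 to 64 mm) and a 12 mm bulb.
- pot: Small white sample pot with a wide white ribbed cap, 34 mm in diameter, 48 mm high, standing on the table, about 30 g. Origin: centre of its underside, z up. Cap from 34 to 48 mm height; body 31 mm in diameter.
- vial: Slim white vial with a blue ribbed cap, 25 mm in diameter, 62 mm high, standing on the table, about 20 to 30 g. Origin: centre of its underside, z up.
Things that resemble listed ones, but are neither listed nor needed, are in the scene too. Leave any pink look-alike of the dish alone. Leave any pink look-alike of the dropper alone.

How it is judged:
At the end, for the whole second after the job is handed in: H plate flat on the sample (10 mm, 0.2 rad); dropper in the far middle compartment, pot in front of the dish, vial in front of the sample, each upright (0.12 rad) on the tray floor within 15 mm of its compartment's centre along each tray axis; all at rest; T and L plates moved under 20 mm (x of h_plate in the frame of sample_plate between -0.01 and 0.01 m and y of h_plate in the frame of sample_plate between -0.01 and 0.01 m and z of h_plate in the frame of sample_plate between 0.008 and 0.016 m and angle between the x axis of h_plate and the x axis of sample_plate, either way round below 0.2 rad and angle between h_plate's own z axis and vertical below 0.1 rad and x of dropper in the frame of tray between 0.027 and 0.057 m and y of dropper in the frame of tray between -0.015 and 0.015 m and z of dropper in the frame of tray between 0 and 0.008 m and x of pot in the frame of dish between -0.099 and -0.069 m and y of pot in the frame of dish between -0.015 and 0.015 m and z of pot in the frame of dish between -0.004 and 0.004 m and x of vial in the frame of sample_plate between -0.099 and -0.069 m and y of vial in the frame of sample_plate between -0.015 and 0.015 m and z of vial in the frame of sample_plate between -0.004 and 0.004 m and angle between each of dropper, pot, vial's own z axis and vertical below 0.12 rad and linear speed of each of dropper, pot, vial, h_plate below 0.02 m/s and angular speed of each of dropper, pot, vial, h_plate below 0.3 rad/s and distance of each of t_plate, l_plate from where it was at the start of the episode below 0.02 m); the robot touches nothing.
It fails at once if the dropper bottle, the pot or the vial is tipped over (more than 0.8 rad) (angle between any of dropper, pot, vial's own z axis and vertical above 0.8 rad).
It also fails if it takes over 136 s, if anything falls off the work surface, if the arm or the gripper's body presses on something with over 40 N, if the wrist force passes 120 N, or if a joint passes its speed limit or range.

## Working session

There is one attempt and no reset: what is moved stays moved. The work goes in short steps, Python scripts to look and compute and a shell command to move; the robot and the scene stay as the last step left them, time stands still between calls to the robot, and variables do not carry over. Pictures are saved under pics/ and viewed, at most 14 in all, crops included, and the job is handed in when it is done.

```bash
mkdir -p pics; python3 - <<'E'
from rig import bot, grab_frame
import cv2
for n in ["top","scene"]:
    f=grab_frame(n); cv2.imwrite(f"pics/{n}0.png",f["img"][:,:,::-1])
    print(n,f["fx"],f["fy"],f["cx"],f["cy"],f["k1"],f["extrinsics"])
o=bot.get_obs();print(o["tcp_pos"],o["tool_rot"],o["time_s"])
E
```

```text
top 559.3820321856775 559.3820321856775 325.575510506079 243.25191295621778 -0.09857599777372407 [[-0.01192656 -0.98584189  0.16725287  0.28568068]
 [-0.99982856  0.0093881  -0.01595984  0.00290786]
 [ 0.01416369 -0.16741455 -0.98578484  1.29287469]
 [ 0.          0.          0.          1.        ]]
scene 510.30609686645624 510.30609686645624 314.19993840159697 242.76761338123498 -0.010669604606063685 [[ 0.77248237 -0.39090365  0.50046511 -0.13096239]
 [-0.63473099 -0.45085045  0.62757505 -0.80613166]
 [-0.01968646 -0.80245137 -0.59639269  0.79627914]
 [ 0.          0.          0.          1.        ]]
[ 0.14876429 -0.55499362  0.24749097] [[ 9.65921631e-01  2.58834633e-01 -1.89351477e-04]
 [ 2.58834599e-01 -9.65920336e-01  1.59868062e-03]
 [ 2.30895470e-04 -1.59321091e-03 -9.99998704e-01]] 0.1
```

View pics/top0.png

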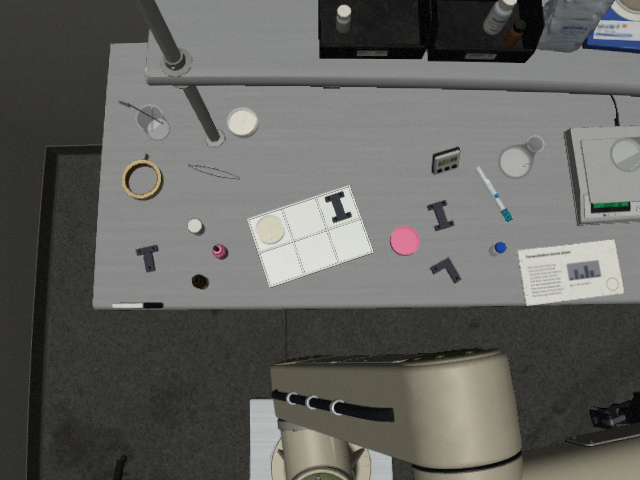

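View pics/scene0.png

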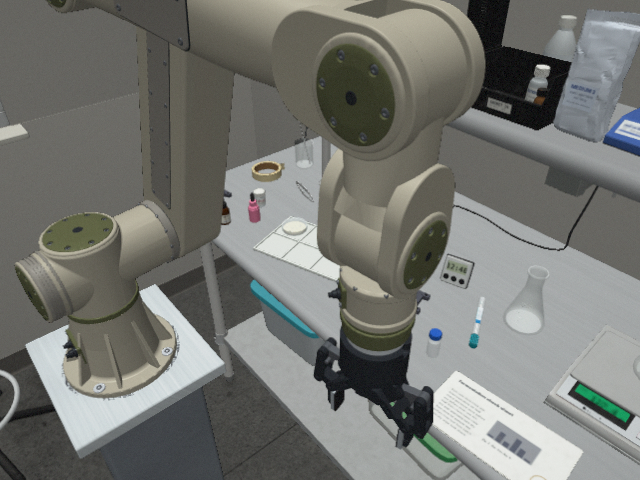

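The top view shows the tray near (310,236), with the dish at its far left (271,229) and the sample at its far right (338,206). The dropper is at (200,282), the pot at (195,227), the vial at (500,248), the H at (440,215), the T at (148,257) and the L at (446,270). Pink look-alikes are at (220,252) and (405,240). Next I'll enlarge crops of this view.

```bash
cat > h.py <<'E'
import numpy as np, cv2
from rig import bot, grab_frame
def px2w(f,u,v,z):
    K=np.array([[f["fx"],0,f["cx"]],[0,f["fy"],f["cy"]],[0,0,1]])
    p=cv2.undistortPoints(np.array([[[u,v]]],float),K,np.array([f["k1"],0,0,0]))[0,0]
    E=np.array(f["extrinsics"]); d=E[:3,:3]@[p[0],p[1],1]; o=E[:3,3]
    return o+d*(z-o[2])/d[2]
def proj(f,P):
    E=np.array(f["extrinsics"]);R=E[:3,:3].T
    K=np.array([[f["fx"],0,f["cx"]],[0,f["fy"],f["cy"]],[0,0,1]])
    return cv2.projectPoints(np.atleast_2d(P).astype(float),cv2.Rodrigues(R)[0],-R@E[:3,3],K,np.array([f["k1"],0,0,0]))[0][:,0]
E
python3 - <<'E'
import cv2
im=cv2.imread("pics/top0.png")
a=cv2.resize(im[180:300,235:395],None,fx=5,fy=5,interpolation=cv2.INTER_CUBIC)
cv2.imwrite("pics/c1.png",a)
b=cv2.resize(im[205:300,125:245],None,fx=4,fy=4,interpolation=cv2.INTER_CUBIC)
c=cv2.resize(im[190:290,420:520],None,fx=4,fy=4,interpolation=cv2.INTER_CUBIC)
import numpy as np
o=np.zeros((400,800,3),np.uint8); 
b=cv2.resize(im[205:305,140:240],None,fx=4,fy=4,interpolation=cv2.INTER_CUBIC)
o[:,:400]=b;o[:,400:]=c
cv2.imwrite("pics/c2.png",o)
E
```

```text
(no output)
```

View pics/c1.png

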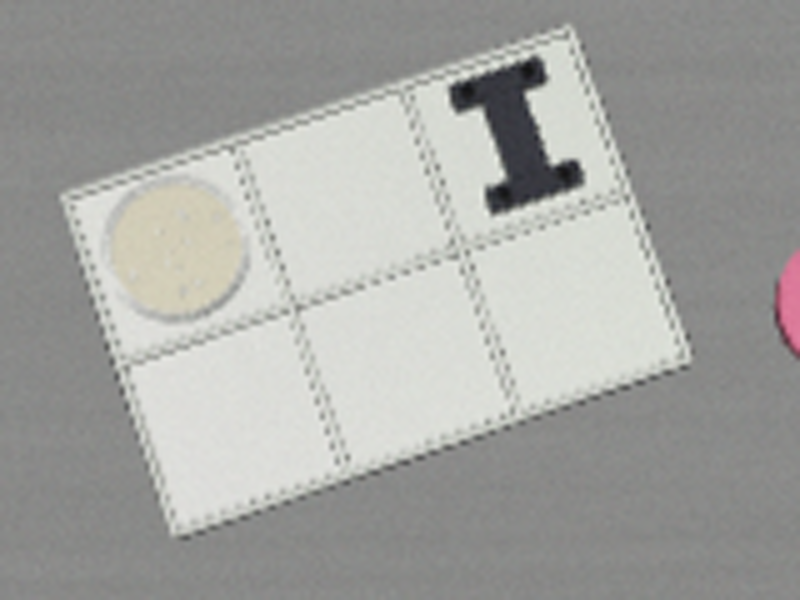

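View pics/c2.png

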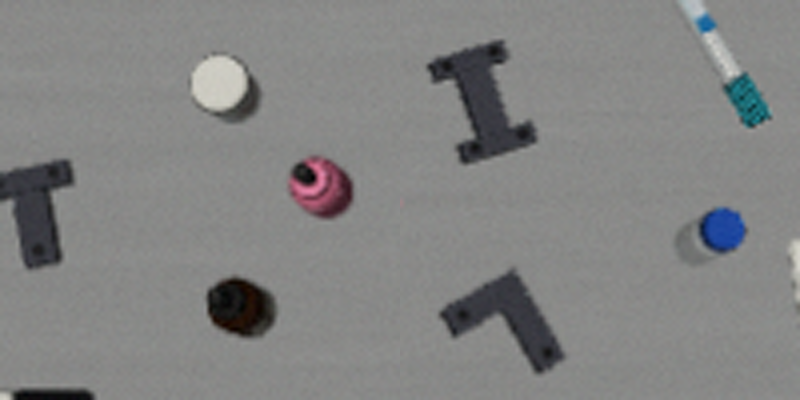

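The tray corners in crop 1 are (62,194), (572,27), (691,360) and (178,537). In crop 2 the pot cap is at (220,84), the vial cap at (722,230), the dropper bulb at about (224,298), and the H is centred on (482,102).

```bash
cat > m.py <<'E'
from h import *
f=grab_frame("top")
c1=lambda X,Y,z:px2w(f,(X+.5)/5-.5+235,(Y+.5)/5-.5+180,z)
c2=lambda X,Y,z:px2w(f,(X+.5)/4-.5+(140 if X<400 else 320),(Y+.5)/4-.5+(205 if X<400 else 190),z)
c2=lambda X,Y,z:px2w(f,(X%400+.5)/4-.5+(140 if X<400 else 420),(Y+.5)/4-.5+(205 if X<400 else 190),z)
C=np.array([c1(*p,.008) for p in [(62,194),(572,27),(691,360),(178,537)]])
print(C, [np.linalg.norm(C[i]-C[i-1]) for i in range(4)])
o=C.mean(0); yv=(C[0]-C[1]+C[3]-C[2]); a=np.arctan2(-yv[0],yv[1]); xv=(C[0]-C[3]+C[1]-C[2]); a2=np.arctan2(xv[1],xv[0])
print("tray",o,a,a2); a=(a+a2)/2
R=np.array([[np.cos(a),-np.sin(a)],[np.sin(a),np.cos(a)]])
for n,p in dict(samp=(42,-84),dish=(42,84),drop=(42,0),pot=(-42,84),vial=(-42,-84)).items(): print(n,o[:2]+R@np.array(p)/1000)
print("samp meas",np.mean([c1(*p,.016) for p in [(450,90),(545,58),(490,213),(583,182)]],0), "dish",c1(177,250,.02))
print("pot",c2(220,84,.048),"vial",c2(722,230,.062),"drop bulb",c2(222,298,.09),"body",c2(240,308,.045))
print("T",c2(38,220,.012),"L",c2(505,315,.012),"pink",c2(302,174,.09))
H=np.array([c2(*p,.012) for p in [(428,68),(503,42),(537,135),(462,163)]]);print("H",H.mean(0),H)
v=H[0]-H[3]+H[1]-H[2];w=H[0]-H[1]+H[3]-H[2];print(np.arctan2(v[1],v[0]),np.arctan2(-w[0],w[1]))
E
python3 m.py
```

```text
[[ 0.56462175  0.16591355  0.008     ]
 [ 0.64355587 -0.07524047  0.008     ]
 [ 0.48291419 -0.12763652  0.008     ]
 [ 0.40284277  0.11068735  0.008     ]] [np.float64(0.17094551665177832), np.float64(0.25374367992617786), np.float64(0.16897069538330856), np.float64(0.25141539615422515)]
tray [0.52348364 0.01843098 0.008     ] 0.32020979537210575 0.32216555828835214
samp [ 0.58985408 -0.04801422]
dish [0.53681754 0.11139445]
drop [0.56333581 0.03169011]
pot [0.4571132  0.08487618]
vial [ 0.51014975 -0.0745325 ]
samp meas [ 0.58893567 -0.0479151   0.016     ] dish [0.53495108 0.11069359 0.02      ]
pot [0.54039611 0.28016009 0.048     ] vial [ 0.48187197 -0.41172963  0.062     ] drop bulb [0.41374782 0.26657713 0.09      ] body [0.41283261 0.26614133 0.045     ]
T [0.46830906 0.3927609  0.012     ] L [ 0.44113437 -0.29664828  0.012     ] pink [0.4812828  0.22440455 0.09      ]
H [ 0.56787732 -0.28936456  0.012     ] [[ 0.58854123 -0.25776283  0.012     ]
 [ 0.6041098  -0.30342242  0.012     ]
 [ 0.54764621 -0.32087631  0.012     ]
 [ 0.53121205 -0.27539668  0.012     ]]
0.29909755428050405 0.3376910817990778
```

```bash
cat > go.py <<'E'
import sys; from h import *
# usage go.py x y z yaw : shift in tool axes (mm) & turn about tool z
x,y,z,yaw=map(float,sys.argv[1:5]); o=bot.get_obs(); R=np.array(o["tool_rot"]); p=np.array(o["tcp_pos"])
Rt=np.array([[np.cos(yaw),np.sin(yaw),0],[np.sin(yaw),-np.cos(yaw),0],[0,0,-1]])
print("shift",(R.T@(np.array([x,y,z])-p)*1000).round(1),"rot",cv2.Rodrigues(R.T@Rt)[0].ravel().round(4),"t",o["time_s"])
E
python3 go.py 0.568 -0.2894 0.16 0.32
python3 - <<'E'
from h import *
f=grab_frame("top");s=grab_frame("scene")
for z in [.2,.3,.4,.5,.6]:
    a=px2w(f,330,88,z);b=px2w(f,600,96,z); print(z,a,b,proj(s,[a,b]).round())
E
```

```text
shift [ 473.7 -148.    87.9] rot [-0.0014 -0.0002 -0.0582] t 0.15
0.2 [ 0.80124171 -0.02800432  0.2       ] [ 0.78872805 -0.61269551  0.2       ] [[407. 151.]
 [639. 260.]]
0.3 [ 0.75406695 -0.0251758   0.3       ] [ 0.74269831 -0.5563667   0.3       ] [[396. 118.]
 [615. 211.]]
0.4 [ 0.70689219 -0.02234728  0.4       ] [ 0.69666857 -0.50003788  0.4       ] [[384.  82.]
 [588. 156.]]
0.5 [ 0.65971743 -0.01951876  0.5       ] [ 0.65063883 -0.44370906  0.5       ] [[370.  39.]
 [557.  95.]]
0.6 [ 0.61254266 -0.01669024  0.6       ] [ 0.60460909 -0.38738025  0.6       ] [[354. -10.]
 [522.  26.]]
```

```bash
python3 -m creep '[[0,0,-0.058,120,-37,20,0],[0,0,-0.058,240,-74,40,0],[-0.001,0,-0.058,474,-148,88,0],[-0.001,0,-0.058,474,-148,88,0],[-0.001,0,-0.058,474,-148,88,0],[-0.001,0,-0.058,474,-148,88,0],[-0.001,0,-0.058,474,-148,88,0],[-0.001,0,-0.058,474,-148,88,0],[-0.001,0,-0.058,474,-148,88,0],[-0.001,0,-0.058,474,-148,88,0],[-0.001,0,-0.058,474,-148,88,0],[-0.001,0,-0.058,474,-148,88,0],[-0.001,0,-0.058,474,-148,88,0],[-0.001,0,-0.058,474,-148,88,0]]'
python3 - <<'E'
from h import *
f=grab_frame("wrist");cv2.imwrite("pics/w1.png",f["img"][:,:,::-1])
E
python3 go.py 0.568 -0.2894 0.019 0.32
```

```text
time_s: 1.65
tcp_pos: [0.5673, -0.291, 0.1608]
tool_rot: [[0.95, 0.313, 0.0], [0.313, -0.95, -0.001], [-0.0, 0.001, -1.0]]
contact_force: [0.2, 0.5, -0.5]
width: 0.999
grasp_force: 0.0
shift [  1.1  -1.7 141.9] rot [ 0.0016 -0.0002 -0.0025] t 1.7
```

View pics/w1.png

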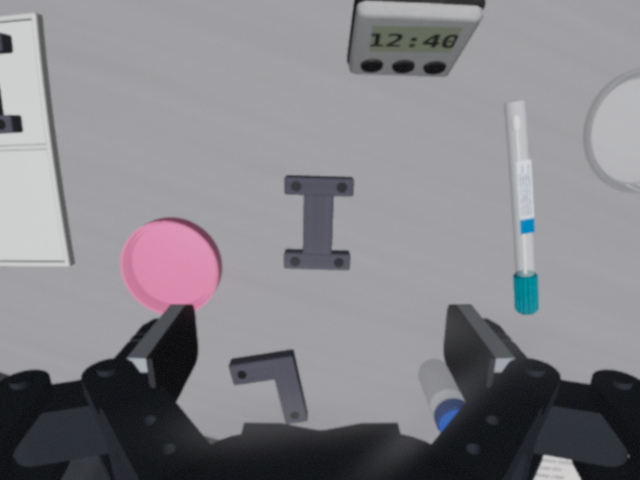

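The wrist view shows the H centred near (318,223), its bars level with the image, and the fingers below it. The L is at (278,385), the vial cap at (450,415) and the pink dish at (172,265).

```bash
python3 - <<'E'
from h import *
f=grab_frame("wrist"); print(np.array(f["extrinsics"]).round(3))
C=np.array([px2w(f,u,v,.012) for u,v in [(286,177),(353,179),(350,268),(285,267)]])
print(C,C.mean(0)); v=C[0]-C[3]+C[1]-C[2];w=C[0]-C[1]+C[3]-C[2];print(np.arctan2(v[1],v[0]),np.arctan2(-w[0],w[1]))
for n,(u,v,z) in dict(waistL=(305,222,.012),waistR=(333,222,.012),vial=(450,415,.062),s1=(12,44,.016),s2=(21,124,.016)).items(): print(n,px2w(f,u,v,z))
E
```

```text
[[ 0.311 -0.916 -0.254  0.632]
 [-0.95  -0.3   -0.084 -0.27 ]
 [ 0.001  0.268 -0.963  0.286]
 [ 0.     0.     0.     1.   ]]
[[ 0.59280565 -0.2599245   0.012     ]
 [ 0.60515101 -0.30182566  0.012     ]
 [ 0.54656898 -0.32014943  0.012     ]
 [ 0.53331251 -0.277292    0.012     ]] [ 0.56945954 -0.2897979   0.012     ]
0.2935434145500462 0.2933418092722932
waistL [ 0.56796694 -0.28079428  0.012     ]
waistR [ 0.57379427 -0.29859935  0.012     ]
vial [ 0.48734176 -0.40577212  0.062     ]
s1 [ 0.62192824 -0.06886051  0.016     ]
s2 [ 0.57425806 -0.08393326  0.016     ]
```

```bash
python3 -m creep '[[0.0016,0,0.018,2,-1,45,0],[0.0016,0,0.018,2,-1,90,0],[0.0016,0,0.018,2,-1,115,0],[0.0016,0,0.018,2,-1,130,0],[0.0016,0,0.018,2,-1,138,0],[0.0016,0,0.018,2,-1,141.5,0],[0.0016,0,0.018,2,-1,141.5,0],[0.0016,0,0.018,2,-1,141.5,255],[0.0016,0,0.018,2,-1,141.5,255],[0.0016,0,0.018,2,-1,141.5,255],[0.0016,0,0.018,2,-1,141.5,255],[0.0016,0,0.018,2,-1,141.5,255],[0.0016,0,0.018,2,-1,141.5,255],[0.0016,0,0.018,2,-1,141.5,255],[0.0016,0,0.018,2,-1,141.5,255],[0.0016,0,0.018,2,-1,141.5,255]]' 50; python3 go.py 0.5898 -0.048 0.12 0.32
```

```text
time_s: 3.35
tcp_pos: [0.5704, -0.2886, 0.0194]
tool_rot: [[0.955, 0.297, 0.001], [0.297, -0.955, -0.0], [0.001, 0.0, -1.0]]
contact_force: [0.1, -0.3, 4.4]
width: 0.216
grasp_force: 50.3
shift [  90.1 -223.9 -100.6] rot [ 0.0003 -0.0007 -0.0181] t 3.35
```

```bash
python3 -m creep '[[0,0,0,0,0,-30,255],[0,0,0,0,0,-70,255],[0,0,0,0,0,-100,255],[0,0,0,20,-45,-100,255],[0,0,-0.02,38,-90,-100,255],[0,0,-0.02,56,-135,-100,255],[0,0,-0.02,74,-180,-100,255],[0,0,-0.02,91,-224,-100,255],[0,0,-0.02,91,-224,-100,255],[0,0,-0.02,91,-224,-100,255],[0,0,-0.02,91,-224,-100,255]]'
python3 - <<'E'
from h import *
f=grab_frame("wrist");cv2.imwrite("pics/w2.png",f["img"][:,:,::-1])
E
python3 go.py 0.591 -0.0476 0.035 0.32
```

```text
time_s: 4.45
tcp_pos: [0.5901, -0.0481, 0.1185]
tool_rot: [[0.949, 0.316, -0.001], [0.316, -0.949, 0.0], [-0.001, -0.0, -1.0]]
contact_force: [0.0, -0.1, -0.4]
width: 0.216
grasp_force: 49.6
shift [ 1.2 -0.7 83.5] rot [-0.0006  0.0006  0.0003] t 4.5
```

View pics/w2.png

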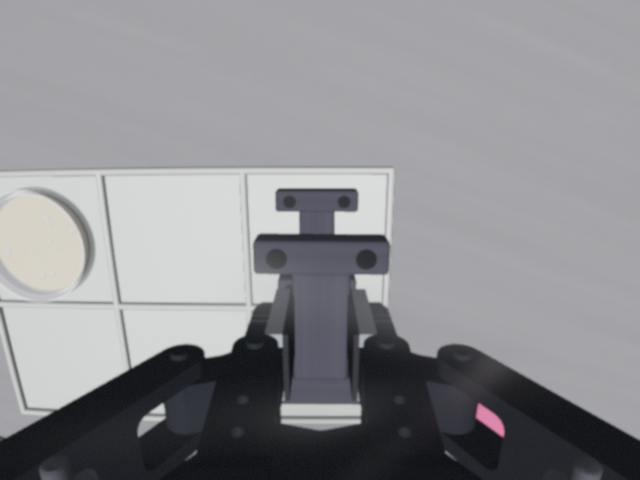

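The H is held square, with its far bar's back edge at (255..389,237). The sample's far bar is visible behind it, its back edge at (277..357,190).

```bash
python3 - <<'E'
from h import *
f=grab_frame("wrist"); R=np.array([[.949,.316],[.316,-.949]])
S=np.array([px2w(f,u,190,.016) for u in(277,357)]);H=np.array([px2w(f,u,237,.1115) for u in(255,389)])
print(S,H, "len",np.linalg.norm(S[0]-S[1]),np.linalg.norm(H[0]-H[1]))
print("sample-H in tool axes",R.T@(S.mean(0)-H.mean(0))[:2])
for e in(S,H): d=e[0]-e[1]; print(np.arctan2(-d[0],d[1]))
x=np.array([.949,.316]);print("S centre",S.mean(0)[:2]-.032*x)
E
```

```text
[[ 0.61375877 -0.0163652   0.016     ]
 [ 0.62745692 -0.05778353  0.016     ]] [[ 0.61402508 -0.01883862  0.1115    ]
 [ 0.62775989 -0.06032953  0.1115    ]] len 0.04362472849723773 0.043705155695185655
sample-H in tool axes [ 0.00052295 -0.00247166]
0.31940291106535873
0.31967761572914966
S centre [ 0.59023984 -0.04718636]
```

```bash
python3 -m creep '[[0,0,0,0.8,-1.5,35,255],[0,0,0,0.8,-1.5,60,255],[0,0,0,0.8,-1.5,75,255],[0,0,0,0.8,-1.5,80,255],[0,0,0,0.8,-1.5,83,255],[0,0,0,0.8,-1.5,83,255],[0,0,0,0.8,-1.5,83,255],[0,0,0,0.8,-1.5,83,120],[0,0,0,0.8,-1.5,83,120],[0,0,0,0.8,-1.5,83,120],[0,0,0,0.8,-1.5,83,120],[0,0,0,0.8,-1.5,60,120],[0,0,0,0.8,-1.5,20,120],[0,0,0,0.8,-1.5,-20,100],[0,0,0,0.8,-1.5,-20,0],[0,0,0,0.8,-1.5,-20,0]]'
python3 - <<'E'
from h import *
f=grab_frame("wrist");cv2.imwrite("pics/w3.png",f["img"][:,:,::-1])
E
python3 go.py 0.483 -0.410 0.14 0.32
```

```text
time_s: 6.15
tcp_pos: [0.5915, -0.046, 0.1403]
tool_rot: [[0.949, 0.316, 0.003], [0.316, -0.949, -0.0], [0.003, 0.001, -1.0]]
contact_force: [-0.2, 0.1, 0.9]
width: 0.923
grasp_force: 0.0
shift [-217.2  311.5   -1.4] rot [-0.0005 -0.0001  0.0019] t 6.2
```

View pics/w3.png

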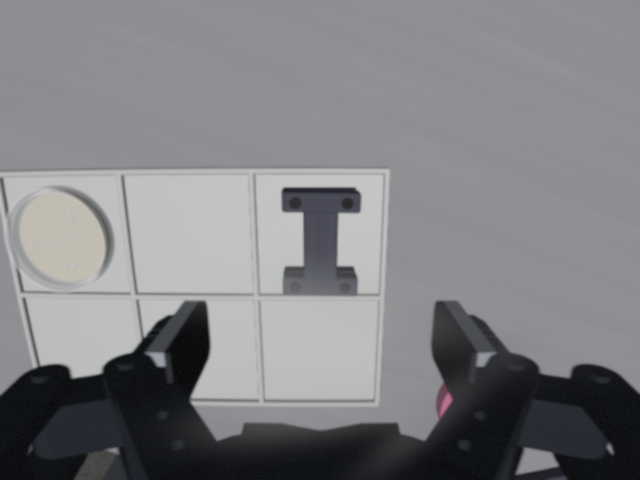

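The H sits squarely on the sample at (320,240). Next is the vial.

```bash
python3 -m creep '[[0,0,0,-28,40,-1,0],[0,0,0,-56,80,-1,0],[0,0,0,-84,120,-1,0],[0,0,0,-112,160,-1,0],[0,0,0,-140,200,-1,0],[0,0,0,-168,240,-1,0],[0,0,0,-196,280,-1,0],[0,0,0.002,-217,311,-1,0],[0,0,0.002,-217,311,-1,0],[0,0,0.002,-217,311,-1,0]]'
python3 - <<'E'
from h import *
f=grab_frame("wrist");cv2.imwrite("pics/w4.png",f["img"][:,:,::-1])
E
python3 go.py 0.483 -0.410 0.036 0.32
```

```text
time_s: 7.2
tcp_pos: [0.4817, -0.4095, 0.1375]
tool_rot: [[0.95, 0.312, -0.003], [0.312, -0.95, 0.004], [-0.001, -0.004, -1.0]]
contact_force: [1.0, 0.3, 0.3]
width: 1.002
grasp_force: 0.0
shift [  0.4   2.1 101.9] rot [-0.0041  0.0012 -0.0007] t 7.25
```

View pics/w4.png

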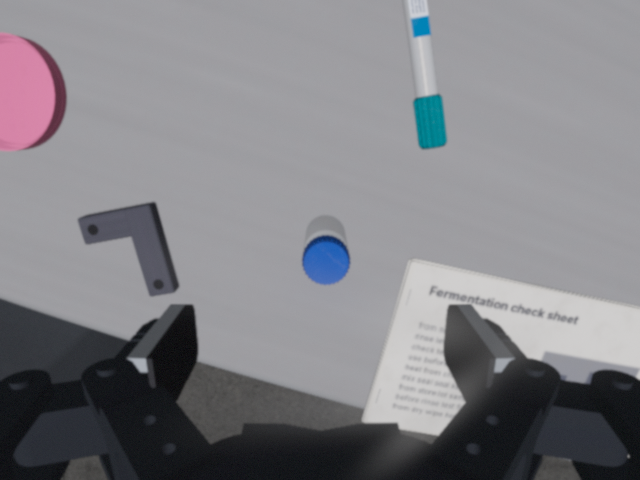

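The vial's cap is centred at (327,261).

```bash
python3 - <<'E'
from h import *
f=grab_frame("wrist");p=px2w(f,327,261,.062);print(p)
import os;os.system(f"python3 go.py {p[0]} {p[1]} 0.036 0.32")
E
```

```text
shift [  0.2   4.2 102.3] rot [-0.0035  0.0011  0.0005] t 7.3
[ 0.48394719 -0.41161044  0.062     ]
```

```bash
python3 -m creep '[[-0.003,0.001,0,0,3.5,40,0],[-0.003,0.001,0,0,3.5,75,0],[-0.003,0.001,0,0,3.5,95,0],[-0.003,0.001,0,0,3.5,102,0],[-0.003,0.001,0,0,3.5,102,0],[-0.003,0.001,0,0,3.5,102,0],[-0.003,0.001,0,0,3.5,102,255],[-0.003,0.001,0,0,3.5,102,255],[-0.003,0.001,0,0,3.5,102,255],[-0.003,0.001,0,0,3.5,102,255],[-0.003,0.001,0,0,3.5,102,255],[-0.003,0.001,0,0,3.5,102,255],[-0.003,0.001,0,0,3.5,102,255],[-0.003,0.001,0,0,3.5,102,255]]' 25; python3 go.py 0.5101 -0.0745 0.12 0.32
```

```text
time_s: 8.7
tcp_pos: [0.4843, -0.413, 0.0382]
tool_rot: [[0.949, 0.314, 0.002], [0.314, -0.949, -0.003], [0.001, 0.003, -1.0]]
contact_force: [-1.1, -0.1, 5.1]
width: 0.285
grasp_force: 25.0
shift [ 131.  -313.   -82.6] rot [ 0.0031 -0.0012 -0.0003] t 8.7
```

```bash
python3 -m creep '[[0,0,0,0,0,-25,255],[0,0,0,0,0,-55,255],[0,0,0,0,0,-80,255],[0,0,0,16,-39,-80,255],[0,0,0,33,-78,-80,255],[0,0,0,49,-117,-80,255],[0,0,0,65,-156,-80,255],[0,0,0,82,-195,-80,255],[0,0,0,98,-234,-80,255],[0,0,0,114,-273,-80,255],[0,0,0,125,-300,-80,255],[0.003,-0.001,0,131,-313,-80,255],[0.003,-0.001,0,131,-313,-80,255],[0.003,-0.001,0,131,-313,-80,255],[0.003,-0.001,0,131,-313,-80,255]]'
python3 go.py 0.5101 -0.0745 0.0425 0.32
```

```text
time_s: 10.2
tcp_pos: [0.5102, -0.0756, 0.117]
tool_rot: [[0.95, 0.313, -0.0], [0.313, -0.95, 0.0], [-0.0, -0.0, -1.0]]
contact_force: [1.0, -0.0, 1.4]
width: 0.281
grasp_force: 24.8
shift [ 0.2 -1.  74.5] rot [-0.0001  0.     -0.0017] t 10.2
```

```bash
python3 -m creep '[[0,0,0,0,-1,30,255],[0,0,0,0,-1,55,255],[0,0,0,0,-1,67,255],[0,0,0,0,-1,71,255],[0,0,0,0,-1,74.5,255],[0,0,0,0,-1,74.5,255],[0,0,0,0,-1,74.5,255],[0,0,0,0,-1,74.5,160],[0,0,0,0,-1,74.5,130],[0,0,0,0,-1,74.5,100],[0,0,0,0,-1,74.5,100],[0,0,0,0,-1,74.5,100],[0,0,0,0,-1,60,100],[0,0,0,0,-1,30,100],[0,0,0,0,-1,-10,100],[0,0,0,0,-1,-50,50],[0,0,0,0,-1,-50,0],[0,0,0,0,-1,-50,0]]'
python3 go.py 0.540 0.280 0.15 0.32
python3 - <<'E'
from h import *
f=grab_frame("wrist");cv2.imwrite("pics/w5.png",f["img"][:,:,::-1])
E
```

```text
time_s: 12.0
tcp_pos: [0.5105, -0.0736, 0.1682]
tool_rot: [[0.949, 0.314, 0.003], [0.314, -0.949, -0.0], [0.002, 0.001, -1.0]]
contact_force: [0.1, -0.3, -0.8]
width: 1.0
grasp_force: 0.0
shift [ 139.1 -326.4   18.1] rot [ 0.0011 -0.0023 -0.0002] t 12.0
```

View pics/w5.png

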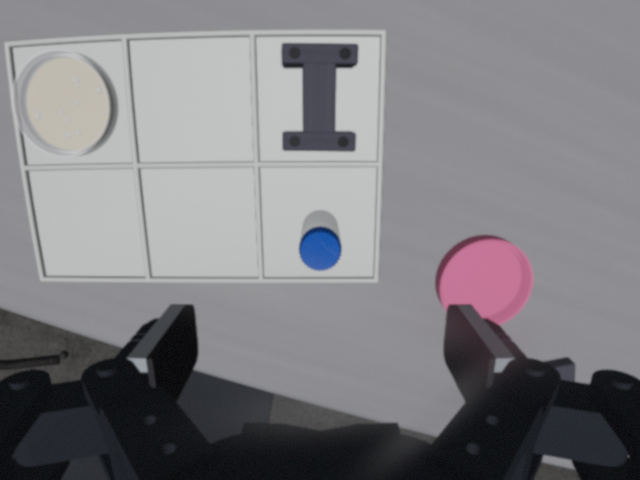

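The vial stands upright in its compartment at (320,235), and the H is still seated. Next is the pot.

```bash
python3 -m creep '[[0,0,0,17,-40,18,0],[0,0,0,34,-80,18,0],[0,0,0,51,-120,18,0],[0,0,0,68,-160,18,0],[0,0,0,85,-200,18,0],[0,0,0,102,-240,18,0],[0,0,0,119,-280,18,0],[0.001,-0.002,0,139,-326,18,0],[0.001,-0.002,0,139,-326,18,0],[0.001,-0.002,0,139,-326,18,0],[0.001,-0.002,0,139,-326,18,0]]'
python3 - <<'E'
from h import *
f=grab_frame("wrist");cv2.imwrite("pics/w6.png",f["img"][:,:,::-1])
E
python3 go.py 0.540 0.280 0.034 0.32
```

```text
time_s: 13.15
tcp_pos: [0.5406, 0.2718, 0.1478]
tool_rot: [[0.946, 0.325, -0.007], [0.325, -0.946, 0.005], [-0.005, -0.007, -1.0]]
contact_force: [0.0, -0.3, 0.5]
width: 0.996
grasp_force: 0.0
shift [  2.4  -7.5 114.3] rot [-0.007   0.0044  0.0104] t 13.2
```

View pics/w6.png

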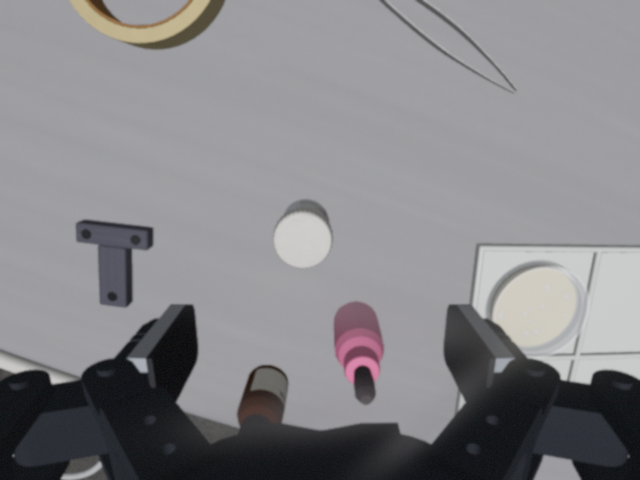

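The pot's cap is centred at (303,240) and the pink bottle is at (358,350), outside the gripper's footprint.

```bash
python3 -m creep '[[0,0,0,0,0,0,0],[0,0,0,0,0,0,0]]' ; python3 - <<'E'
from h import *
f=grab_frame("wrist");g=np.array(f["img"])
hsv=cv2.cvtColor(g,cv2.COLOR_RGB2HSV)
m=((hsv[...,2]>195)&(hsv[...,1]<25)).astype(np.uint8); m[:, :200]=0;m[:,430:]=0;m[350:]=0
n,l,s,c=cv2.connectedComponentsWithStats(m);i=1+np.argmax(s[1:,4]);print(s[i],c[i])
cx,cy=s[i][0]+s[i][2]/2,s[i][1]+s[i][3]/2
for q in((cx,cy),(303,240)):
    p=px2w(f,*q,.048);print(p)
import os;os.system(f"python3 go.py {p[0]} {p[1]} 0.034 0.32")
E
```

```text
time_s: 13.4
tcp_pos: [0.5416, 0.2718, 0.1494]
tool_rot: [[0.946, 0.324, -0.004], [0.324, -0.946, 0.006], [-0.002, -0.007, -1.0]]
contact_force: [-0.3, -0.1, 0.1]
width: 0.999
grasp_force: 0.0
shift [  4.4  -9.  115.5] rot [-0.0072  0.0019  0.0104] t 13.45
[ 275  216   54   52 2222] [301.44419442 241.45049505]
[0.54124544 0.28278628 0.048     ]
[0.54253418 0.28262018 0.048     ]
```

```bash
python3 -m creep '[[-0.007,0.002,0.01,4,-9.5,40,0],[-0.007,0.002,0.01,4,-9.5,40,0],[-0.007,0.002,0.01,4,-9.5,40,0],[-0.007,0.002,0.01,4,-9.5,40,0]]' ; python3 go.py 0.5415 0.2826 0.034 0.32
```

```text
time_s: 13.85
tcp_pos: [0.5452, 0.2759, 0.1107]
tool_rot: [[0.944, 0.329, -0.001], [0.329, -0.944, 0.006], [0.001, -0.006, -1.0]]
contact_force: [-0.2, 0.2, -0.2]
width: 1.0
grasp_force: 0.0
shift [-1.3 -7.1 76.7] rot [-0.0065 -0.001   0.0151] t 13.85
```

```bash
python3 -m creep '[[0,0,0,0,0,0,0],[0,0,0,0,0,0,0],[0,0,0,0,0,0,0]]'; python3 -c "
from h import *;o=bot.get_obs();print(np.round(o['joint_positions'],3),np.round(o['qd'],3),np.round(o['joint_efforts'],1))"; python3 go.py 0.5415 0.2826 0.034 0.32
```

```text
time_s: 14.15
tcp_pos: [0.545, 0.276, 0.1101]
tool_rot: [[0.944, 0.329, -0.001], [0.329, -0.944, 0.006], [0.001, -0.006, -1.0]]
contact_force: [0.0, 0.3, -0.9]
width: 0.999
grasp_force: 0.0
[ 0.334  0.452 -0.096  1.022  0.006  3.141] [-0.001  0.004 -0.007 -0.001 -0.     0.001] [ -0.  -53.4  27.7  -0.    0.    0. ]
shift [-1.3 -6.9 76.2] rot [-0.0065 -0.0011  0.0154] t 14.15
```

J6 is at its 3.14 limit, so I'll turn the tool back by about 2.9 rad, which gives an equivalent grasp.

```bash
python3 -m creep '[[0,0,-0.15,0,0,-30,0],[0,0,-0.3,0,0,-40,0],[0,0,-0.45,0,0,-40,0],[0,0,-0.6,0,0,-40,0],[0,0,-0.75,0,0,-40,0],[0,0,-0.9,0,0,-40,0],[0,0,-1.05,0,0,-40,0],[0,0,-1.2,0,0,-40,0],[0,0,-1.35,0,0,-40,0],[0,0,-1.5,0,0,-40,0],[0,0,-1.65,0,0,-40,0],[0,0,-1.8,0,0,-40,0],[0,0,-1.95,0,0,-40,0],[0,0,-2.1,0,0,-40,0],[0,0,-2.25,0,0,-40,0],[0,0,-2.4,0,0,-40,0],[0,0,-2.55,0,0,-40,0],[0,0,-2.7,0,0,-40,0],[0,0,-2.8,0,0,-40,0],[0,0,-2.9,0,0,-40,0]]'; python3 go.py 0.5415 0.2826 0.15 3.24
```

```text
time_s: 16.15
tcp_pos: [0.5448, 0.2757, 0.1496]
tool_rot: [[-0.995, -0.098, -0.002], [-0.098, 0.995, 0.006], [0.001, 0.006, -1.0]]
contact_force: [0.6, -0.8, -0.4]
width: 1.001
grasp_force: 0.0
shift [ 2.6  7.2 -0.3] rot [ 0.0063 -0.0013 -0.0004] t 16.15
```

```bash
python3 -m creep '[[0.006,-0.001,0,3,6.5,0,0],[0.006,-0.001,0,3,6.5,40,0],[0.006,-0.001,0,3,6.5,80,0],[0.006,-0.001,0,3,6.5,105,0],[0.006,-0.001,0,3,6.5,115,0],[0.006,-0.001,0,3,6.5,115,0],[0.006,-0.001,0,3,6.5,115,0],[0.006,-0.001,0,3,6.5,115,255],[0.006,-0.001,0,3,6.5,115,255],[0.006,-0.001,0,3,6.5,115,255],[0.006,-0.001,0,3,6.5,115,255],[0.006,-0.001,0,3,6.5,115,255],[0.006,-0.001,0,3,6.5,115,255],[0.006,-0.001,0,3,6.5,115,255]]' 25; python3 go.py 0.457 0.0849 0.15 3.24
```

```text
time_s: 17.55
tcp_pos: [0.5416, 0.2828, 0.0353]
tool_rot: [[-0.996, -0.094, 0.001], [-0.094, 0.996, 0.001], [-0.001, 0.001, -1.0]]
contact_force: [-0.3, -0.3, 6.1]
width: 0.378
grasp_force: 24.7
shift [ 102.6 -189.1 -115. ] rot [ 0.0008  0.0009 -0.0046] t 17.55
```

```bash
python3 -m creep '[[0,0,0,0,0,-30,255],[0,0,0,0,0,-65,255],[0,0,0,0,0,-100,255],[0,0,0,0,0,-117,255],[0,0,0,18,-34,-117,255],[0,0,0,37,-68,-117,255],[0,0,0,56,-103,-117,255],[0,0,0,75,-138,-117,255],[0,0,0,94,-173,-117,255],[0,0,0,102.5,-189,-117,255],[0,0,0,102.5,-189,-117,255],[0,0,0,102.5,-189,-117,255],[0,0,0,102.5,-189,-117,255]]'; python3 go.py 0.457 0.0849 0.0395 3.24
```

```text
time_s: 18.85
tcp_pos: [0.4571, 0.0854, 0.1514]
tool_rot: [[-0.996, -0.094, -0.0], [-0.094, 0.996, 0.0], [0.0, 0.0, -1.0]]
contact_force: [-0.4, -0.2, 0.1]
width: 0.377
grasp_force: 25.0
shift [ 1.000e-01 -5.000e-01  1.119e+02] rot [ 0.0005 -0.0003 -0.0039] t 18.85
```

```bash
python3 -m creep '[[0,0,0,0,0,40,255],[0,0,0,0,0,80,255],[0,0,0,0,0,100,255],[0,0,0,0,0,107,255],[0,0,0,0,0,112,255],[0,0,0,0,0,112,255],[0,0,0,0,0,112,255],[0,0,0,0,0,112,140],[0,0,0,0,0,112,110],[0,0,0,0,0,112,90],[0,0,0,0,0,112,90],[0,0,0,0,0,112,90],[0,0,0,0,0,95,90],[0,0,0,0,0,60,90],[0,0,0,0,0,20,90],[0,0,0,0,0,0,80],[0,0,0,0,0,0,80]]'; python3 go.py 0.413 0.266 0.17 3.24
```

```text
time_s: 20.55
tcp_pos: [0.459, 0.0848, 0.1546]
tool_rot: [[-0.996, -0.094, 0.006], [-0.094, 0.996, 0.0], [-0.006, -0.0, -1.0]]
contact_force: [1.4, -0.3, -0.2]
width: 0.686
grasp_force: 0.0
shift [ 28.7 184.7 -15.6] rot [-0.0003  0.0057 -0.0046] t 20.55
```

```bash
python3 -m creep '[[0,0,0,7,45,-15,0],[0,0,0,14,90,-15,0],[0,0,0,21,135,-15,0],[0,0.005,-0.005,29,184,-15,0],[0,0.005,-0.005,29,184,-15,0],[0,0.005,-0.005,29,184,-15,0],[0,0.005,-0.005,29,184,-15,0],[0,0.005,-0.005,29,184,-15,0]]'
python3 - <<'E'
from h import *
f=grab_frame("wrist");cv2.imwrite("pics/w7.png",f["img"][:,:,::-1])
E
python3 go.py 0.413 0.266 0.039 3.24
```

```text
time_s: 21.35
tcp_pos: [0.4108, 0.2639, 0.166]
tool_rot: [[-0.995, -0.096, -0.006], [-0.096, 0.995, -0.001], [0.006, -0.0, -1.0]]
contact_force: [-0.1, -1.0, 0.5]
width: 0.996
grasp_force: 0.0
shift [ -3.    1.9 127.2] rot [-0.     -0.0062 -0.0022] t 21.4
```

View pics/w7.png

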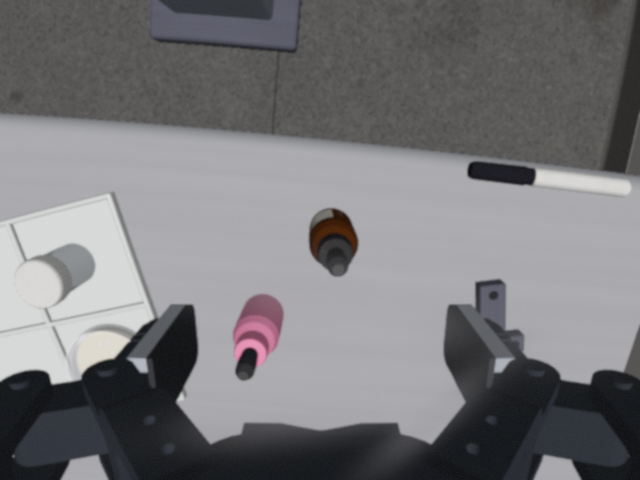

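The pot stands in its compartment at (60,270). The dropper's bulb tip is at about (338,268) and its collar top at about (335,253).

```bash
python3 - <<'E'
from h import *
f=grab_frame("wrist")
print(px2w(f,338,268,.09),px2w(f,335,253,.064),px2w(f,333.5,238,.045),px2w(f,246,371,.09))
import os;os.system("python3 go.py 0.4130 0.266 0.039 3.24")
E
```

```text
shift [ -2.9   1.9 127.3] rot [ 0.0001 -0.0059 -0.0021] t 21.45
[0.41301709 0.27238998 0.09      ] [0.41306531 0.27174566 0.064     ] [0.40938352 0.27108659 0.045     ] [0.47737883 0.22852344 0.09      ]
```

```bash
python3 -m creep '[[0,-0.006,0,-3,5,0,0],[0,-0.006,0,-3,5,40,0],[0,-0.006,0,-3,5,80,0],[0,-0.006,0,-3,5,110,0],[0,-0.006,0,-3,5,120,0],[0,-0.006,0,-3,5,125,0],[0,-0.006,0,-3,5,125,0],[0,-0.006,0,-3,5,125,140],[0,-0.006,0,-3,5,125,150],[0,-0.006,0,-3,5,125,255],[0,-0.006,0,-3,5,125,255],[0,-0.006,0,-3,5,125,255],[0,-0.006,0,-3,5,125,255],[0,-0.006,0,-3,5,125,255],[0,-0.006,0,-3,5,125,255],[0,-0.006,0,-3,5,125,255]]' 25; python3 go.py 0.5628 0.0319 0.16 3.24
```

```text
time_s: 23.05
tcp_pos: [0.4129, 0.2708, 0.0423]
tool_rot: [[-0.995, -0.099, 0.002], [-0.099, 0.995, 0.001], [-0.002, 0.001, -1.0]]
contact_force: [-0.8, -0.6, 5.3]
width: 0.349
grasp_force: 24.9
shift [-125.8 -252.4 -117.7] rot [0.0008 0.0018 0.0005] t 23.05
```

```bash
python3 -m creep '[[0,0,0,0,0,-30,255],[0,0,0,0,0,-65,255],[0,0,0,0,0,-100,255],[0,0,0,0,0,-118,255],[0,0,0,0,0,-118,255],[0,0,0,-18,-36,-118,255],[0,0,0,-36,-72,-118,255],[0,0,0,-54,-108,-118,255],[0,0,0,-72,-144,-118,255],[0,0,0,-90,-180,-118,255],[0,0,0,-108,-216,-118,255],[0,0,0,-120,-240,-118,255],[0,0,0,-126,-252,-118,255],[0,0,0,-126,-252,-118,255],[0,0,0,-126,-252,-118,255],[0,0,0,-126,-252,-118,255]]'
python3 - <<'E'
from h import *
f=grab_frame("top");cv2.imwrite("pics/t2.png",cv2.resize(f["img"][170:310,120:300,::-1],None,fx=4,fy=4))
E
python3 go.py 0.5628 0.0319 0.0465 3.24
```

```text
time_s: 24.65
tcp_pos: [0.5615, 0.0334, 0.1591]
tool_rot: [[-0.995, -0.1, -0.001], [-0.1, 0.995, 0.001], [0.001, 0.001, -1.0]]
contact_force: [0.1, 0.2, 0.5]
width: 0.346
grasp_force: 25.2
shift [ -1.   -1.8 112.8] rot [ 0.0007 -0.0003  0.0023] t 24.7
```

```bash
python3 -m creep '[[0,0,0,-1,-1.5,40,255],[0,0,0,-1,-1.5,80,255],[0,0,0,-1,-1.5,100,255],[0,0,0,-1,-1.5,108,255],[0,0,0,-1,-1.5,112.5,255],[0,0,0,-1,-1.5,112.5,255],[0,0,0,-1,-1.5,112.5,255],[0,0,0,-1,-1.5,112.5,150],[0,0,0,-1,-1.5,112.5,120],[0,0,0,-1,-1.5,112.5,100],[0,0,0,-1,-1.5,112.5,100],[0,0,0,-1,-1.5,112.5,100],[0,0,0,-1,-1.5,95,100],[0,0,0,-1,-1.5,60,100],[0,0,0,-1,-1.5,20,100],[0,0,0,-1,-1.5,-30,100],[0,0,0,-1,-1.5,-60,100],[0,0,0,-1,-1.5,-60,100]]'
python3 -m creep '[[0,0,0,45,-5,0,100],[0,0,0,90,-10,0,100],[0,0,0,120,-10,0,100],[0,0,0,120,-10,0,100],[0,0,0,120,-10,0,100]]'
python3 - <<'E'
from h import *
f=grab_frame("wrist");g=grab_frame("top");cv2.imwrite("pics/t3.png",np.hstack([cv2.resize(f["img"],(400,300)),cv2.resize(g["img"][170:305,225:405],(400,300))])[:,:,::-1])
E
```

```text
time_s: 26.5
tcp_pos: [0.5665, 0.0304, 0.2249]
tool_rot: [[-0.995, -0.099, 0.01], [-0.099, 0.995, -0.001], [-0.01, -0.001, -1.0]]
contact_force: [0.4, -1.0, -0.6]
width: 0.61
grasp_force: 0.0
time_s: 27.0
tcp_pos: [0.4449, 0.0088, 0.219]
tool_rot: [[-0.995, -0.098, 0.001], [-0.098, 0.995, 0.0], [-0.001, 0.0, -1.0]]
contact_force: [0.8, -0.1, -0.6]
width: 0.606
grasp_force: 0.0
```

View pics/t3.png

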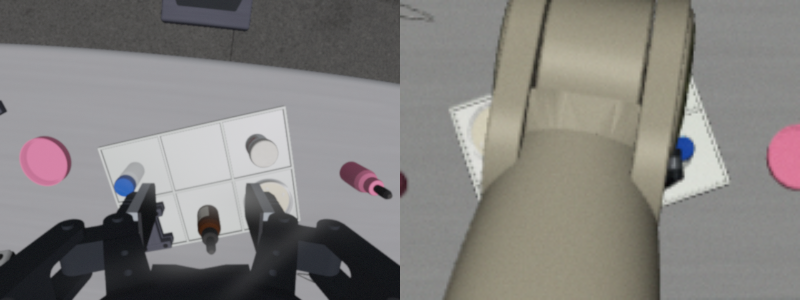

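All pieces are standing, but the arm blocks the top view. I'll swing it aside for a final check.

```bash
python3 -m creep '[[0,0,0,0,-50,0,100],[0,0,0,0,-100,0,100],[0,0,0,0,-150,0,100],[0,0,0,0,-200,0,100],[0,0,0,0,-250,0,100],[0,0,0,0,-300,0,100],[0,0,0,0,-350,0,100],[0,0,0,0,-400,0,100],[0,0,0,0,-400,0,100],[0,0,0,0,-400,0,100],[0,0,0,0,-400,0,100]]'
python3 - <<'E'
from h import *
g=grab_frame("top");cv2.imwrite("pics/t4.png",cv2.resize(g["img"][180:300,235:395,::-1],None,fx=5,fy=5,interpolation=cv2.INTER_CUBIC))
E
```

```text
time_s: 28.2
tcp_pos: [0.485, -0.3884, 0.2185]
tool_rot: [[-0.995, -0.099, -0.001], [-0.099, 0.995, 0.002], [0.0, 0.002, -1.0]]
contact_force: [-0.7, 1.2, -0.4]
width: 0.611
grasp_force: 0.0
```

View pics/t4.png

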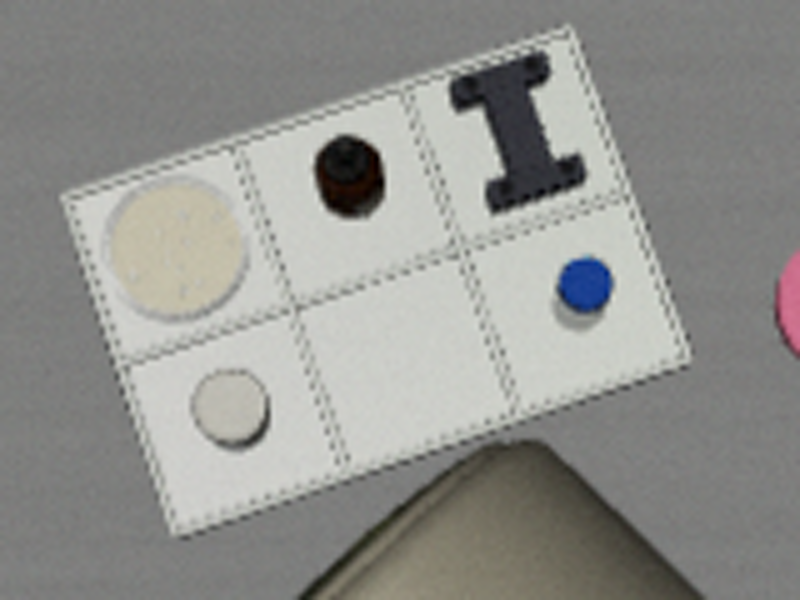

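The crop shows the pot cap at (230,408), the vial cap at (585,285), the dropper bulb at (346,155), and the H centred on the sample near (517,133).

```bash
python3 - <<'E'
from h import *
f=grab_frame("top");c1=lambda X,Y,z:px2w(f,(X+.5)/5-.5+235,(Y+.5)/5-.5+180,z)[:2]
a=.321;R=np.array([[np.cos(a),-np.sin(a)],[np.sin(a),np.cos(a)]]);o=np.array([.5235,.0184])
for n,p in dict(pot=(230,408,.052),vial=(585,285,.066),drop=(346,155,.094)).items(): print(n,(R.T@(c1(*p)-o)*1000).round(1))
H=np.mean([c1(*p,.028) for p in [(450,88),(548,56),(586,180),(489,213)]],0);print("H",(R.T@(H-o)*1000).round(1))
E
```

```text
pot [-43.   83.3]
vial [-43.9 -84. ]
drop [40.6 -0.8]
H [ 39.1 -83. ]
```

All within tolerance, so I'm handing it in.

```bash
python3 -c "
from rig import bot
print(bot.close_job())"
```

```text
the job is handed in; nothing more can be done
None
```

The kit is set out and handed in at about 28 s of the 136 s allowed; the hand-in returned no verdict. In the last top view the dropper, pot, vial and H plate were each within about 3 mm of their target centres, all three containers stood upright, and the gripper had let go of everything. I didn't re-measure the T and L plates at the end, but the gripper never came close to either.

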